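Set the guide roller of the stencil press feeder and check it with the yellow gauge

TASK

The guide roller of the stencil press feeder is set too tight. Swing its lever by the red post until the lever's white tip points at the middle of the green band, then stand the yellow gauge on the deck along the fence at the open end, in front of the roller, and slide it along the fence on the deck through the gap, right past the roller to just short of the orange stop. Leave it standing there with the lever still on the green band.

Things in the scene. Friction and masses are not known exactly. Their poses are not given: they have to be found in the camera images.
- feeder: fixed feeder of a stencil press. Origin: on the table under the roller's bolt axis; z up; mm: grey deck, 12 thick, x -100..125, y -230..140. Fence along y: face x=-60, top 32 above table. Orange stop face y=-100, top 30; white housing from y=-152, top 78. Open end: +y. Gauge goes lengthwise along y, centre x=-45: put at y=95, slide to y=-58 (stop met at -68). Green band 98-116 from bolt, on +x.
- eccentric (a joint): roller and lever angle, rad, counter-clockwise from above, -1.3..1.3, starts 0.55..1.2 (tight). 0: lever along feeder +x, white tip at the green band's middle. Brass disc, radius 30 mm, top 32 mm above table, centre 20 mm from bolt (to +y at 0): gap to fence 30 - 20 sin(angle) mm, narrowest near y=20. Stays where left; turning takes 0.3 N m, 4 N at the post.
- lever_post (a point): point on the axis of the lever's upright red round post, 78 mm above the table, a good height to grip. Post 16 mm in diameter, from 42 to 95 mm above the table, 80 mm from the bolt axis. The lever arm below it is 14 mm wide and ends, with a white tip, 96 mm from the bolt.
- gauge_yellow: loose yellow gauge, 24 mm thick (x), 64 mm long (y), round ends, 22 mm high; upright black grip tab with yellow band, 16 (x) by 24 mm (y), from 22 to 72 mm above the underside; 100-200 g. Origin: centre of the underside. Stands on the table left of the feeder with a thicker red (36 mm) and a thinner blue (14 mm) gauge, not wanted, places swapped at random.
Not all that is in view belongs to the job. What is meant by the gauge_yellow is not purple, and is the larger of those in its own colour.

How it is judged:
On the way, in this order (a step that is already met when the one before it is completed fails the run):
1. the lever is set on the green band (within 0.22 rad of its middle) and at rest (value of joint eccentric between -0.22 and 0.22 rad and velocity of joint eccentric between -0.05 and 0.05 rad/s), for 0.3 s.
2. the yellow gauge is down on the deck (within 10 mm) beside the fence at the open end, in front of the roller (y of gauge_yellow in the frame of feeder between 0.052 and 0.15 m and x of gauge_yellow in the frame of feeder between -0.058 and -0.02 m and z of gauge_yellow in the frame of feeder below 0.022 m), for 0.1 s.
3. the yellow gauge is in the gap between roller and fence, down on the deck (within 10 mm) (y of gauge_yellow in the frame of feeder between -0.005 and 0.045 m and x of gauge_yellow in the frame of feeder between -0.058 and -0.02 m and z of gauge_yellow in the frame of feeder below 0.022 m), for 0.02 s.
At the end, for the whole second after the job is handed in: The yellow gauge stands upright and still on the deck beside the fence, past the roller: its centre 30 to 75 mm beyond the bolt axis on the stop's side and 2 to 40 mm from the fence face, along the fence within 0.3 rad; the lever is within 0.22 rad of the middle of the green band (y of gauge_yellow in the frame of feeder between -0.075 and -0.03 m and x of gauge_yellow in the frame of feeder between -0.058 and -0.02 m and z of gauge_yellow in the frame of feeder below 0.017 m and angle between gauge_yellow's own z axis and vertical below 0.1 rad and angle between the y axis of gauge_yellow and the y axis of feeder, either way round below 0.3 rad and linear speed of gauge_yellow below 0.02 m/s and value of joint eccentric between -0.22 and 0.22 rad); the robot touches nothing.
It also fails if it takes over 51 s, if anything falls off the work surface, if the arm or the gripper's body presses on something with over 40 N, if the wrist force passes 120 N, or if a joint passes its speed limit or range.

ROBOT

A 7-joint arm with a two-finger parallel gripper is mounted at the origin on the work surface. World frame = base frame: x ahead of the robot, y to its left, z up, the work surface at z = 0. Lengths are in m, angles in rad, forces in N, time in s.
With the tool pointing down it reaches from about 0.4 to 0.875 m from the base axis. Payload 19.3 kg.
Tool frame: the origin (TCP) lies on the centre line of the jaws, within the pads' length; the fingertips stand 11 mm ahead of it and the grasp point (between the pads) lies 8 mm behind it; y points along the fingers, x is the direction in which the jaws open and shut, and the axes are right-handed (so a half turn about y gives the same grasp; the last joint's range is limited). The gripper opens to 85 mm and grips with 20 to 120 N. Pads are 22 mm wide; open, the fingers measure 114 mm over their backs; the gripper's body (76 mm by 85 mm) begins 54 mm behind the grasp point. The pads swing forward as they close: fully open they stand 13 mm farther back than shut.
Start: joints at [1.217, 0.521, -0.036, 1.599, 0.021, 1.021, -0.113], TCP at [0.175, -0.6, 0.215] pointing down, gripper open.
Joint ranges: [-2.91, 2.91], [-0.3, 2.13], [-1.5, 1.42], [0.17, 2.43], [-1.26, 4.41], [0.16, 1.93], [-2.52, 2.52]. Speed limits (rad/s): [1.89, 1.89, 2.39, 2.39, 3.01, 3.01, 3.01].

INTERFACE

Orientations are given as [roll, pitch, yaw] about the fixed x, y, z axes, in that order (R = Rz(yaw) Ry(pitch) Rx(roll)).
In Python, from workcell import monitor, cams, bot gives the robot as it stands.
- The arm moves only by the tool send_rows, never from a script. Its argument "series" is text: rows parted by semicolons, each of 7 numbers parted by spaces: the turn, a rotation vector about the tool's x, y, z in rad, then the shift along the tool's x, y, z in mm, then the opening, from 0 (shut) to 1 (fully open). In form: ax ay az tx ty tz claw; .... A call has 1 to 20 rows; each row is the pose to reach, as a shift and turn from the pose commanded when the call began, along the tool's axes at that moment; what a row does not reach only later rows make up. A row lasts 1/12 s, in which the tool goes at most 41.7 mm and 7.16 degrees, less where a joint would pass 70% of its speed; a pose out of reach is approached as far as the arm can. A call with a gripper value outside its range is refused whole. The fingers move at their own pace and stop on an object; "force" is the grip in N (left out, the last holds). Time passes only in rows, so rows that repeat a pose let the fingers close. It gives the time, the measured TCP pose, the force and the opening at its end, in the units of the state.
- monitor.observe(): the state, without advancing time (a new reading comes with each control period).
- cams.grab_frame(name): name is "scene" or "side" or "wrist"; returns the picture (420x560x3 uint8, red, green, blue); there is no depth.
- cams.get_calibration(name): a dict with "mtx" (3x3 intrinsics, pixels), "origin" and "attitude" of the camera in the world. Camera axes: x right, y down, z forward; pixel columns grow to the right and rows downward; lengths in m; the calibration is good to about 2 mm. A picture is of the moment at which its call begins: read the wrist's pose just before it. get_calibration takes no time and is no camera call; for the wrist camera it gives the pose at the moment of the call.
- bot.job_done(): hands the job in, once; it reports no verdict.
The state is a dict: "clock": time; "qpos": joint angles; "qd": joint speeds; "joint_efforts": joint torques, N m; "position": TCP position; "tool_rot": TCP orientation; "force": force on the tool from outside, world axes, zero at the start; "moment": the same for the moment, N m; "grip_width": finger opening in m.
Only numpy, scipy, OpenCV 4.12 (cv2) and the standard library are available. Lean on these libraries where they do the work, as an engineer would, in place of code of your own. Each camera call takes 0.05 s, during which the arm holds its last target.

## Working session

There is one attempt and no reset: what is moved stays moved. The work goes in short steps, Python scripts to look and compute and a tool call to move; the robot and the scene stay as the last step left them, time stands still between calls to the robot, and variables do not carry over. Pictures are saved under pics/ and viewed, and the job is handed in when it is done.

Besides the shell and the picture viewer there is one more tool, called as a command line: name --argument value ..., lists and objects as JSON in quotes. send_rows: Moves the arm, as the interface text tells. Its arguments: {"type":"object","properties":{"series":{"type":"string"},"force":{"type":"number"}},"required":["series"]}

```bash
mkdir -p pics; ls
python3 - <<'E'
from workcell import monitor,cams,bot
import cv2
s=monitor.observe(); print({k:s[k] for k in('clock','position','tool_rot','grip_width')})
for n in('scene','side'):
    print(n,cams.get_calibration(n)); cv2.imwrite(f'pics/{n}0.png',cams.grab_frame(n)[:,:,::-1])
E
```

```text
pics
{'clock': 0.0, 'position': array([ 0.17485765, -0.59968074,  0.21461615]), 'tool_rot': array([-1.57087691e+00,  1.11630011e-03, -1.28699856e+00]), 'grip_width': 0.08572909598493128}
scene {'mtx': array([[385.14842651,   0.        , 277.18325567],
       [  0.        , 385.14842651, 211.02736737],
       [  0.        ,   0.        ,   1.        ]]), 'origin': array([0.9840101 , 0.39878011, 0.56843975]), 'attitude': array([-2.33228081,  0.01845749,  2.10139851])}
side {'mtx': array([[474.47229583,   0.        , 271.58248483],
       [  0.        , 474.47229583, 203.58121455],
       [  0.        ,   0.        ,   1.        ]]), 'origin': array([ 0.26946749, -0.62471815,  0.68815838]), 'attitude': array([-2.20414870e+00,  1.05864923e-03, -3.64102898e-01])}
```

View pics/scene0.png

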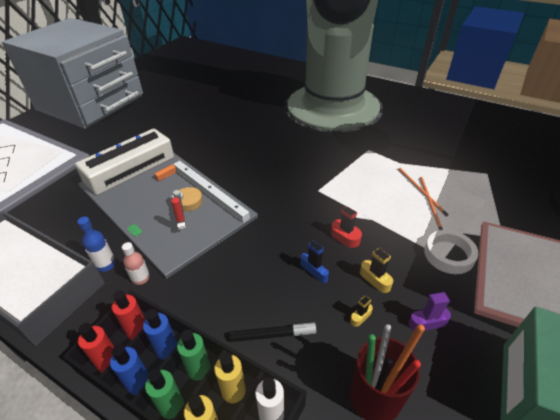

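View pics/side0.png

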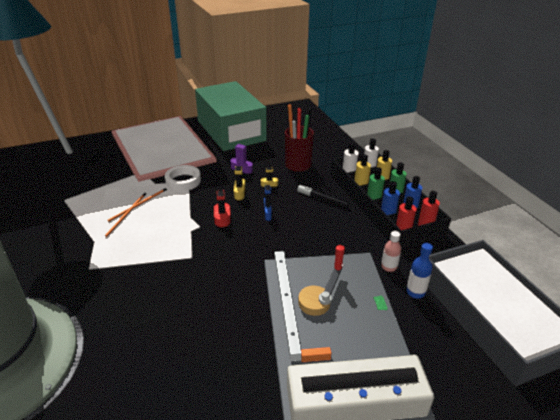

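Run:
```python
import cv2,numpy as np
a=cv2.imread('pics/scene0.png');b=cv2.imread('pics/side0.png')
cv2.imwrite('pics/c1.png',cv2.resize(a[120:275,70:265],None,fx=4,fy=3.8,interpolation=cv2.INTER_CUBIC)) 
cv2.imwrite('pics/c2.png',cv2.resize(b[235:420,250:440],None,fx=4,fy=3.2,interpolation=cv2.INTER_CUBIC))
c=cv2.resize(a[200:340,290:460],None,fx=2.35,fy=2.35*1.2,interpolation=cv2.INTER_CUBIC);d=cv2.resize(b[140:240,200:300],(395,395),interpolation=cv2.INTER_CUBIC)
h=395;cv2.imwrite('pics/c3.png',np.hstack([cv2.resize(c,(400,395)),d]))
```

```text
(no output)
```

View pics/c1.png

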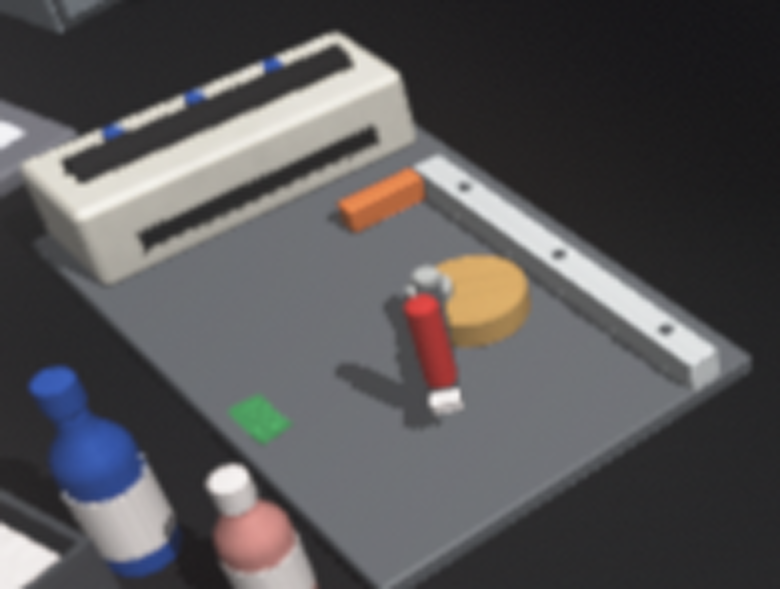

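View pics/c2.png

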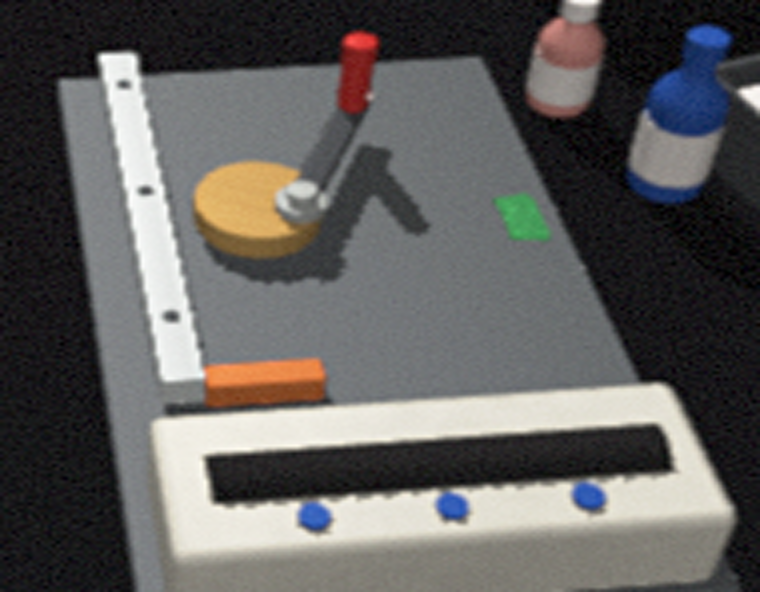

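View pics/c3.png

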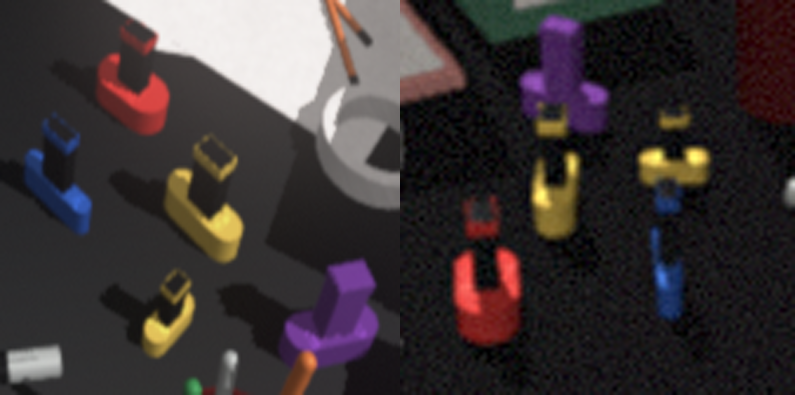

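```bash
cat > h.py <<'E'
import numpy as np,cv2
from scipy.spatial.transform import Rotation as Ro
from workcell import monitor,cams,bot
def rpy(r): return Ro.from_euler('xyz',r).as_matrix()
def ray(cal,uv):
    d=np.linalg.inv(cal['mtx'])@np.array([uv[0],uv[1],1.]); return np.array(cal['origin']),rpy(cal['attitude'])@d
def onz(cal,uv,z):
    o,d=ray(cal,uv); return o+d*(z-o[2])/d[2]
def tri(c1,u1,c2,u2):
    o1,d1=ray(c1,u1);o2,d2=ray(c2,u2)
    t=np.linalg.lstsq(np.c_[d1,-d2],o2-o1,rcond=None)[0]
    p,q=o1+d1*t[0],o2+d2*t[1]; return (p+q)/2,np.linalg.norm(p-q)
def proj(cal,p):
    c=rpy(cal['attitude']).T@(np.array(p)-cal['origin']); v=cal['mtx']@c; return v[:2]/v[2]
def fit2d(L,W):
    L=np.array(L);W=np.array(W);l=L.mean(0);w=W.mean(0);a=L-l;b=W-w
    th=np.arctan2((a[:,0]*b[:,1]-a[:,1]*b[:,0]).sum(),(a*b).sum())
    R=np.array([[np.cos(th),-np.sin(th)],[np.sin(th),np.cos(th)]]); t=w-R@l
    return th,t,np.linalg.norm((R@L.T).T+t-W,axis=1)
def blobs(img,lo,hi,mn=15):
    hsv=cv2.cvtColor(img,cv2.COLOR_RGB2HSV); m=cv2.inRange(hsv,np.array(lo),np.array(hi))
    n,lab,st,ce=cv2.connectedComponentsWithStats(m)
    return [(st[i].tolist(),ce[i].round(1).tolist()) for i in range(1,n) if st[i][4]>=mn]
E
python3 - <<'E'
from h import *
S=cams.get_calibration('scene');D=cams.get_calibration('side')
a=cv2.imread('pics/scene0.png')[:,:,::-1].copy();b=cv2.imread('pics/side0.png')[:,:,::-1].copy()
for n,i in(('scene',a),('side',b)):
    print(n,'green',blobs(i,(50,120,60),(75,255,255)));print('yel',blobs(i,(22,120,80),(32,255,255)));print('red',blobs(i,(0,180,80),(3,255,255)))
pts=[('c',(125,140),.012,S,(166.3,274.5)),('r',(-100,140),.012,S,(257.5,213.4)),('r2',(-100,140),.012,D,(264.5,260)),('c2',(125,140),.012,D,(371.3,252.8)),
('g',(107,0),.012,S,(135,229.8)),('g2',(107,0),.012,D,(380.5,302.8))]
L=[];W=[]
for n,l,z,c,u in pts:
    p=onz(c,u,z);L.append(np.array(l)/1000);W.append(p[:2]);print(n,p.round(4))
th,t,r=fit2d(L,W);print(th,t,r)
E
```

```text
scene green [([128, 225, 13, 11, 75], [134.2, 229.8]), ([177, 333, 29, 47, 756], [193.1, 356.1]), ([367, 335, 8, 48, 216], [370.4, 356.0]), ([145, 370, 35, 48, 882], [163.9, 394.6])]
yel [([381, 257, 10, 7, 24], [385.2, 260.2]), ([361, 260, 33, 33, 463], [377.2, 277.9]), ([351, 300, 22, 27, 267], [361.2, 314.5]), ([214, 355, 31, 48, 915], [230.8, 380.5]), ([184, 395, 34, 25, 437], [201.6, 410.3])]
red [([112, 296, 30, 43, 616], [128.2, 316.2]), ([78, 326, 35, 45, 803], [96.9, 348.1]), ([387, 360, 33, 35, 305], [404.2, 377.2])]
side green [([303, 115, 6, 23, 62], [305.5, 125.4]), ([391, 169, 15, 23, 196], [398.3, 178.8]), ([368, 174, 17, 26, 297], [375.2, 186.7]), ([374, 296, 13, 14, 116], [380.3, 302.7])]
yel [([377, 156, 15, 24, 188], [384.3, 166.2]), ([355, 161, 16, 24, 259], [361.9, 173.2]), ([266, 169, 7, 4, 15], [268.9, 170.5]), ([234, 170, 8, 4, 25], [237.9, 171.5]), ([260, 177, 18, 10, 116], [268.9, 181.4]), ([233, 179, 12, 21, 156], [238.8, 190.3])]
red [([297, 108, 4, 31, 78], [298.5, 123.3]), ([217, 196, 7, 4, 16], [220.1, 197.9]), ([419, 198, 20, 27, 317], [428.2, 211.0]), ([397, 203, 20, 27, 306], [405.4, 216.6]), ([215, 209, 15, 18, 143], [222.1, 219.5]), ([335, 245, 10, 25, 146], [339.0, 255.8])]
c [0.7258 0.0043 0.012 ]
r [0.5119 0.0623 0.012 ]
r2 [0.5127 0.0567 0.012 ]
c2 [ 0.7307 -0.003   0.012 ]
g [ 0.6728 -0.1273  0.012 ]
g2 [ 0.6755 -0.1304  0.012 ]
-0.2665253382123561 [ 0.57120236 -0.10135701] [0.00451272 0.00231128 0.00351479 0.0043174  0.00273856 0.00134108]
```

Run:
```python
from h import *
S=cams.get_calibration('scene');D=cams.get_calibration('side')
p,e=tri(S,(175.5,199.7),D,(340.2,247.5));print('post top',p,e)
th,t=-.2665,np.array([.5712,-.10136])
R=np.array([[np.cos(th),-np.sin(th)],[np.sin(th),np.cos(th)]])
l=R.T@(p[:2]-t);print('local',l,np.linalg.norm(l),np.arctan2(l[1],l[0]))
p,e=tri(S,(381.8,255),D,(238.5,166.6));print('gauge tab top',p,e)
# base ends scene: body 22 high top ends
for u in [(363,266),(388,283)]: print(onz(S,u,.022))
W=cams.get_calibration('wrist');print(W)
cv2.imwrite('pics/w0.png',cams.grab_frame('wrist')[:,:,::-1])
# other tabs
for n,a,b in(('red',(344+4,212),(220,191)),('blue',(317,245),(267,190))):print(n,tri(S,a,D,b))
st=monitor.observe();print(rpy(st['tool_rot']))
```

```text
post top [ 0.62654824 -0.04253529  0.09326738] 0.00438623361197105
local [0.03790249 0.07132444] 0.08076988791499048 1.0823379111071656
gauge tab top [0.54621399 0.33197659 0.07228254] 0.0005673279696929257
[0.54216534 0.30493005 0.022     ]
[0.55566892 0.3553156  0.022     ]
{'mtx': array([[377.81015591,   0.        , 284.0317565 ],
       [  0.        , 377.81015591, 206.72150887],
       [  0.        ,   0.        ,   1.        ]]), 'origin': array([ 0.2382762 , -0.5817674 ,  0.37288985]), 'attitude': array([ 2.87421841e+00,  1.82813465e-03, -1.28688150e+00])}
red (array([0.47590282, 0.24396893, 0.07253754]), np.float64(0.003380709464539464))
blue (array([0.5776301 , 0.22523634, 0.06572602]), np.float64(0.007892504585360437))
[[ 2.79957086e-01 -2.73056221e-04  9.60012477e-01]
 [-9.60012138e-01  8.07728033e-04  2.79957217e-01]
 [-8.51873049e-04 -9.99999637e-01 -3.60081004e-05]]
```

View pics/w0.png

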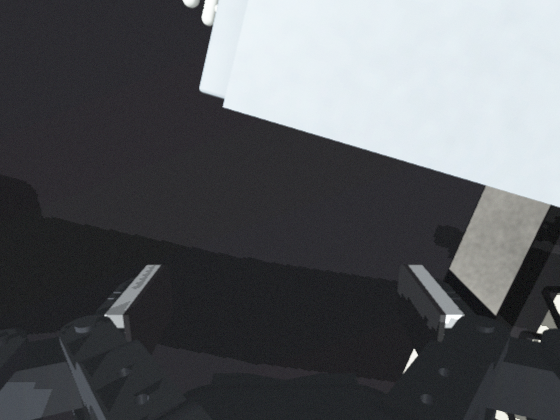

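send_rows --series "0 0 0 -23 0 33 1;0 0 0 -46 0 66 1;0 0 0 -69 0 99 1;0 0 0 -92 0 132 1;0 0 0 -115 0 165 1;0 0 0 -138 0 198 1;0 0 0 -161 0 231 1;0 0 0 -184 0 264 1;0 0 0 -207 0 297 1;0 0 0 -230 0 330 1;0 0 0 -253 0 363 1;0 0 0 -276 0 396 1;0 0 0 -299 0 429 1;0 0 0 -322 0 462 1;0 0 0 -345 0 495 1;0 0 0 -368 0 528 1;0 0 0 -391 0 561 1;0 0 0 -408 0 590 1;0 0 0 -408 0 590 1" --force 40

```text
clock: 1.73
position: [0.6301, -0.0361, 0.2145]
tool_rot: [-1.569, 0.003, -1.28]
force: [0.1, -0.1, 0.7]
grip_width: 0.0854
```

Run:
```python
from h import *
W=cams.get_calibration('wrist');print(W)
i=cams.grab_frame('wrist');cv2.imwrite('pics/w1.png',i[:,:,::-1])
print(proj(W,[.6265,-.0425,.095]),blobs(i,(0,180,80),(3,255,255)),blobs(i,(50,120,60),(75,255,255)))
th,t=-.2665,np.array([.5712,-.10136])
R=np.array([[np.cos(th),-np.sin(th)],[np.sin(th),np.cos(th)]])
for l,z in(((0,0),.04),((107,0),.012),((-60,140),.012),((-60,-100),.012),((125,140),.012)): print(l,proj(W,[*(R@(np.array(l)/1000)+t),z]))
```

```text
{'mtx': array([[377.81015591,   0.        , 284.0317565 ],
       [  0.        , 377.81015591, 206.72150887],
       [  0.        ,   0.        ,   1.        ]]), 'origin': array([ 0.69317916, -0.01808682,  0.37280734]), 'attitude': array([ 2.87588966,  0.00376836, -1.28009421])}
[291.0485538  200.72144674] [([282, 180, 19, 31, 355], [291.3, 194.0]), ([0, 230, 19, 37, 468], [7.1, 248.2])] [([372, 143, 38, 33, 641], [390.4, 158.9])]
(0, 0) [332.66319372 257.85892406]
(107, 0) [391.61102295 158.06154569]
(-60, 140) [180.09807733 225.28752537]
(-60, -100) [375.11072425 336.30326302]
(125, 140) [276.71222809  58.24339293]
```

View pics/w1.png

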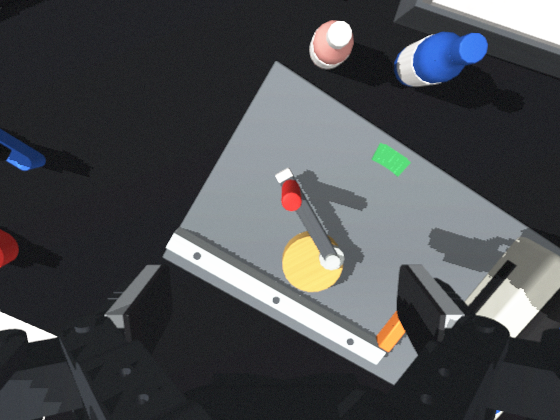

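Run:
```python
from h import *
W=cams.get_calibration('wrist')
i=cv2.imread('pics/w1.png')
cv2.imwrite('pics/c4.png',cv2.resize(i[40:390,150:420],None,fx=2.2,fy=1.7,interpolation=cv2.INTER_CUBIC))
L=[];E=[]
for l,u,z in(((107,0),(390.4,158.9),.012),((125,140),(277,62),.012)):
    p=onz(W,u,z);L.append(np.array(l)/1e3);E.append(p[:2])
print(fit2d(L,E),onz(W,(291,201),.095))
```

```text
(np.float64(-0.2615082380109318), array([ 0.56732472, -0.10595746]), array([0.0012803, 0.0012803])) [ 0.62443252 -0.04600367  0.095     ]
```

View pics/c4.png

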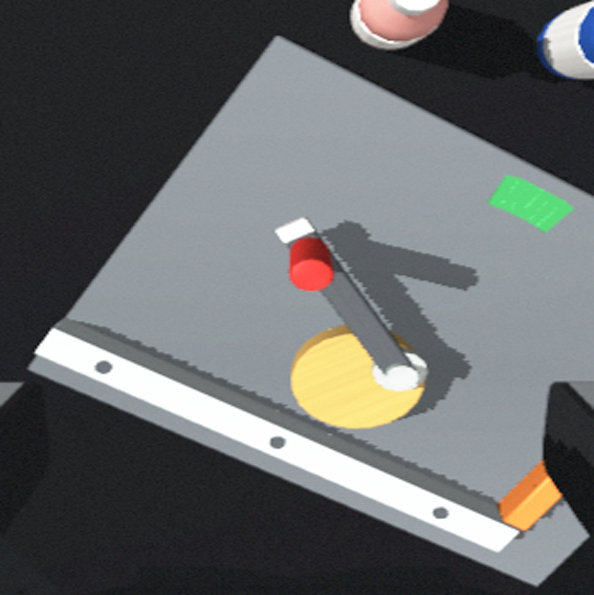

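Run:
```python
from h import *
W=cams.get_calibration('wrist')
L=[];E=[]
for l,u,z in(((107,0),(390.4,158.9),.012),((125,140),(276,62),.012),((-100,140),(162.7,257),.012),((-60,-100),(378,335.5),.030)):
    p=onz(W,u,z);L.append(np.array(l)/1e3);E.append(p[:2])
th,t,r=fit2d(L,E);print(th,t,r)
R=np.array([[np.cos(th),-np.sin(th)],[np.sin(th),np.cos(th)]])
f=lambda u,z:print(u,(R.T@(onz(W,u,z)[:2]-t)*1000).round(1))
f((175,233),.032);f((378,337),.032);f((310,262),.032);f((291.8,200),.095);f((332,260),.045)
s=monitor.observe();p=np.array([*onz(W,(291.8,200),.095)[:2],.070]);print(p,s['position'],(rpy(s['tool_rot']).T@(p-s['position'])*1000).round(1))
l=R.T@(p[:2]-t)
print(np.linalg.norm(l),np.arctan2(l[1],l[0]))
```

```text
-0.2554566377692358 [ 0.57150601 -0.10394922] [0.00412403 0.00540637 0.00103556 0.0102088 ]
(175, 233) [-61.  138.3]
(378, 337) [-53.9 -92.2]
(310, 262) [-19.5  12.3]
(291.8, 200) [37.5 69.3]
(332, 260) [-2.8 -0.4]
[ 0.62535459 -0.04635847  0.07      ] [ 0.62834969 -0.03935479  0.21436407] [  6.1 144.4  -4.9]
0.07884392380602029 1.0744225486653145
```

Run:
```python
from h import *
s=monitor.observe();print(s['position'],s['tool_rot'],abs(s['qd']).max())
W=cams.get_calibration('wrist')
a=cams.grab_frame('wrist');cv2.imwrite('pics/w2.png',a[:,:,::-1])
print(blobs(a,(0,180,80),(3,255,255)),blobs(a,(50,120,60),(75,255,255)),W['origin'],W['attitude'])
i=a[:,:,::-1]
cv2.imwrite('pics/c5.png',cv2.resize(i[220:270,150:210],None,fx=10,fy=10,interpolation=cv2.INTER_CUBIC))
cv2.imwrite('pics/c6.png',cv2.resize(i[300:360,340:400],None,fx=10,fy=10,interpolation=cv2.INTER_CUBIC))
```

```text
[ 0.62834969 -0.03935479  0.21436407] [-1.57081175  0.00164616 -1.28236476] 0.0541084439521739
[([279, 177, 19, 30, 305], [288.1, 189.5]), ([0, 229, 15, 34, 356], [5.7, 246.4])] [([369, 140, 38, 33, 651], [387.5, 155.6])] [ 0.69168667 -0.02124004  0.37254293] [ 2.87423486e+00  2.45977786e-03 -1.28225803e+00]
```

View pics/c5.png

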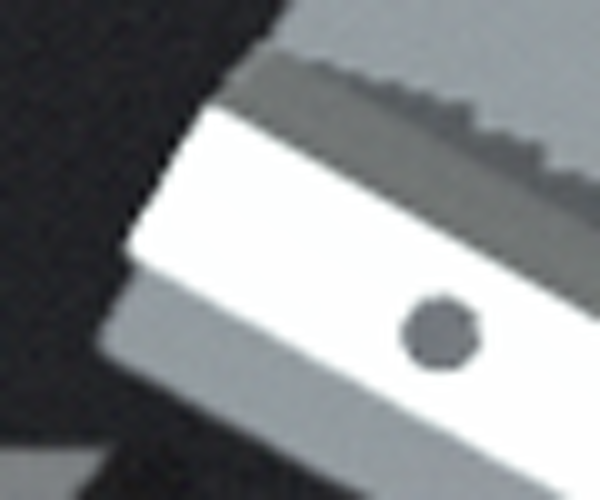

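View pics/c6.png

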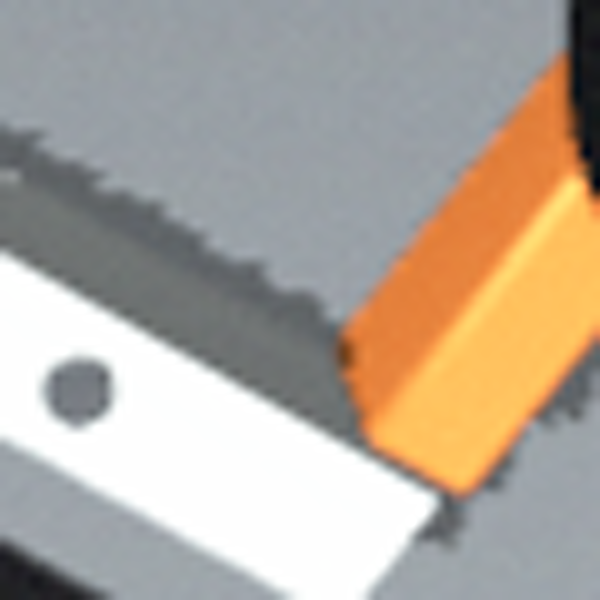

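Run:
```python
from h import *
W=cams.get_calibration('wrist');s=monitor.observe();print(s['position'],s['tool_rot'],abs(s['qd']).max(),W['origin'])
L=[];E=[]
for l,u,z in(((107,0),(387.5,155.6),.012),((125,140),(273,59),.012),((-100,140),(160,255),.012),((-60,-100),(377.2,343.5),.030),((-60,140),(170.9,230.5),.032),((-60,140),(177.5,225),.012),((-60,-100),(374.5,334),.012)):
    p=onz(W,u,z);L.append(np.array(l)/1e3);E.append(p[:2])
th,t,r=fit2d(L,E);print(th,t,r)
R=np.array([[np.cos(th),-np.sin(th)],[np.sin(th),np.cos(th)]])
for l,e in zip(L,E): print(l*1000,(R.T@(e-t)*1000).round(1))
u=(288.6,196.5)
p=np.array([*onz(W,u,.095)[:2],.070]);print(p,(rpy(s['tool_rot']).T@(p-s['position'])*1000).round(1))
l=R.T@(p[:2]-t)
print(np.linalg.norm(l),np.arctan2(l[1],l[0]))
```

```text
[ 0.62733409 -0.04180689  0.21444524] [-1.57169458e+00  5.93780943e-04 -1.28483685e+00] 0.03992023315595763 [ 0.69079642 -0.02362721  0.37258857]
-0.2634394273031625 [ 0.5690213  -0.10452184] [0.00094138 0.00228918 0.0013938  0.0009546  0.00090057 0.00046505
 0.00094356]
[107.   0.] [106.4   0.8]
[125. 140.] [123.3 138.4]
[-100.  140.] [-98.6 140.2]
[ -60. -100.] [-59.5 -99.2]
[-60. 140.] [-59.9 140.9]
[-60. 140.] [-60.4 139.7]
[ -60. -100.] [ -59.5 -100.8]
[ 0.62616374 -0.04582664  0.07      ] [  3.6 144.4  -2.1]
0.0819169359984022 1.0622413338380534
```

Run:
```python
from h import *
W=cams.get_calibration('wrist');W['origin']=np.array([0.69168667,-0.02124004,0.37254293]);W['attitude']=np.array([2.87423486e+00,2.45977786e-03,-1.28225803e+00])
L=[];E=[]
for l,u,z in(((107,0),(387.5,155.6),.012),((125,140),(273,59),.012),((-100,140),(160,255),.012),((-60,-100),(377.2,343.5),.030),((-60,140),(170.9,230.5),.032),((-60,140),(177.5,225),.012),((-60,-100),(374.5,334),.012)):
    p=onz(W,u,z);L.append(np.array(l)/1e3);E.append(p[:2])
th,t,r=fit2d(L,E);print(th,t,r)
R=np.array([[np.cos(th),-np.sin(th)],[np.sin(th),np.cos(th)]])
p=onz(W,(288.6,196.5),.095)[:2];l=R.T@(p-t);a=np.arctan2(l[1],l[0])
print(p,np.linalg.norm(l),a)
s=monitor.observe();T=rpy(s['tool_rot'])
# commanded orientation from start pose, yaw -1.287
cmd=np.array([.17485765-.408*.28+.59*.96,-.59968+.408*.96+.59*.28]);print('cmd',cmd,'meas',s['position'],s['tool_rot'])
y=-1.28699856; tx=np.array([np.cos(y),np.sin(y)]);tz=np.array([-np.sin(y),np.cos(y)])
d=p-s['position'][:2];print('to post',tx@d*1000,tz@d*1000)
for f in np.linspace(a,-.02,9):
    q=R@(.08*np.array([np.cos(f),np.sin(f)]))+t-p;print(round(f,2),(tx@q*1000).round(1),(tz@q*1000).round(1))
```

```text
-0.26070354034944865 [ 0.57037724 -0.10194633] [0.0009576  0.00237601 0.00138335 0.00111049 0.00082149 0.00050735
 0.00086241]
[ 0.62727797 -0.04324855] 0.08175037198894618 1.0616460946332362
cmd [ 0.62701765 -0.0428    ] meas [ 0.62733409 -0.04180689  0.21444524] [-1.57169458e+00  5.93780943e-04 -1.28483685e+00]
to post 1.368271871902026 -0.4575482551766203
1.06 0.9 -1.5
0.93 10.6 3.2
0.79 20.9 6.5
0.66 31.5 8.4
0.52 42.3 8.9
0.39 53.1 7.9
0.25 63.6 5.5
0.12 73.7 1.7
-0.02 83.2 -3.5
```

send_rows --series "0 0 0 0 30 0 1;0 0 0 0 60 0 1;0 0 0 0 90 0 1;0 0 0 0 115 0 1;0 0 0 0 135 0 1;0 0 0 0 144 0 1;0 0 0 0 144 0 1;0 0 0 0 144 0 0;0 0 0 0 144 0 0;0 0 0 0 144 0 0;0 0 0 0 144 0 0;0 0 0 0 144 0 0;0 0 0 0 144 0 0;0 0 0 0 144 0 0" --force 40

```text
clock: 3.0
position: [0.6275, -0.0429, 0.0718]
tool_rot: [-1.57, -0.0, -1.287]
force: [-0.6, 0.9, 5.8]
grip_width: 0.0135
```

Run:
```python
from h import *
s=monitor.observe();print(s['position'],s['force'],s['grip_width'])
cv2.imwrite('pics/s3.png',cams.grab_frame('side')[:,:,::-1])
```

```text
[ 0.6274512  -0.04290877  0.07177644] [-0.6086571  0.8825856  5.8352172] 0.013462500968678594
```

View pics/s3.png

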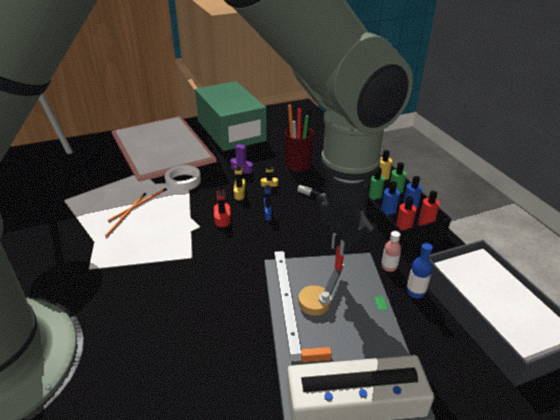

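send_rows --series "0 0 0 5 0 2.5 0;0 0 0 10 0 5 0;0 0 0 15 0 6.5 0;0 0 0 20 0 8 0;0 0 0 25.5 0 9 0;0 0 0 31 0 10 0;0 0 0 36 0 10.3 0;0 0 0 41.5 0 10.4 0;0 0 0 47 0 10 0;0 0 0 52 0 9.4 0;0 0 0 57.5 0 8.3 0;0 0 0 63 0 7 0;0 0 0 68 0 5.2 0;0 0 0 73 0 3.2 0;0 0 0 77 0 1 0;0 0 0 81 0 -1 0;0 0 0 81 0 -1 0;0 0 0 81 0 -1 0;0 0 0 81 0 -1 0;0 0 0 81 0 -1 0"

```text
clock: 4.72
position: [0.6489, -0.1219, 0.0714]
tool_rot: [-1.571, -0.001, -1.287]
force: [0.9, -4.0, 5.1]
grip_width: 0.0132
```

```bash
cat >> h.py <<'E'
th=-.2607;t=np.array([.57038,-.10195])
R=np.array([[np.cos(th),-np.sin(th)],[np.sin(th),np.cos(th)]])
def loc(p): return R.T@(np.array(p)[:2]-t)
E
python3 - <<'E'
from h import *
s=monitor.observe();l=loc(s['position']);print(l,np.arctan2(l[1],l[0]),s['force'],s['grip_width'],abs(s['qd']).max())
i=cams.grab_frame('wrist')[:,:,::-1];cv2.imwrite('pics/w4.png',i)
E
```

```text
[0.08101858 0.00096308] 0.011886563188749229 [ 0.90074437 -3.974812    5.063924  ] 0.013246986849581982 0.0016230351166035926
```

View pics/w4.png

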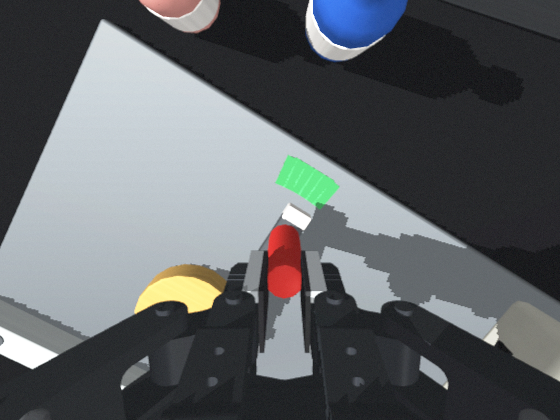

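send_rows --series "0 0 0 81 0 0 0;0 0 0 0 0 0 0"

```text
clock: 4.93
position: [0.6521, -0.1401, 0.0719]
tool_rot: [-1.567, -0.012, -1.304]
force: [29.8, -18.4, 20.5]
grip_width: -0.0003
```

I sent a stray row there: it shifted 81 mm from the new pose, and the fingers slipped off the post. I'll check the state before doing anything else.

Run:
```python
from h import *
s=monitor.observe();l=loc(s['position']);print(s['position'],l,s['force'],s['grip_width'],abs(s['qd']).max())
W=cams.get_calibration('wrist');i=cams.grab_frame('wrist')[:,:,::-1];cv2.imwrite('pics/w5.png',i)
cv2.imwrite('pics/s5.png',cams.grab_frame('side')[:,:,::-1])
s=monitor.observe();l=loc(s['position']);print(s['position'],l,s['force'],s['grip_width'],abs(s['qd']).max())
```

```text
[ 0.65206175 -0.14011834  0.07185066] [ 0.08875986 -0.01582458] [ 29.83392009 -18.42607647  20.46045659] -0.0002741936308469088 0.9208705654742623
[ 0.65075151 -0.12013547  0.0724157 ] [0.08234317 0.00314534] [ 8.81680455 -2.40472206  7.43362955] 3.275263437704017e-05 0.05195755197990923
```

View pics/w5.png

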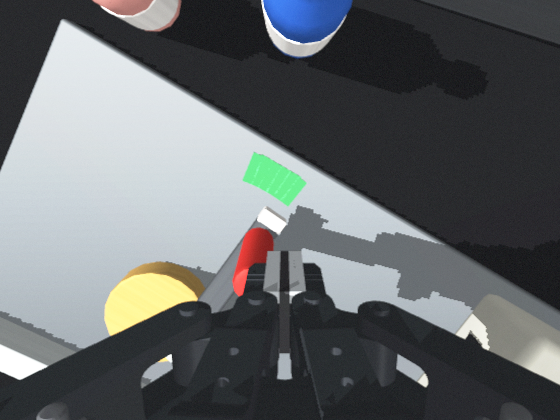

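View pics/s5.png

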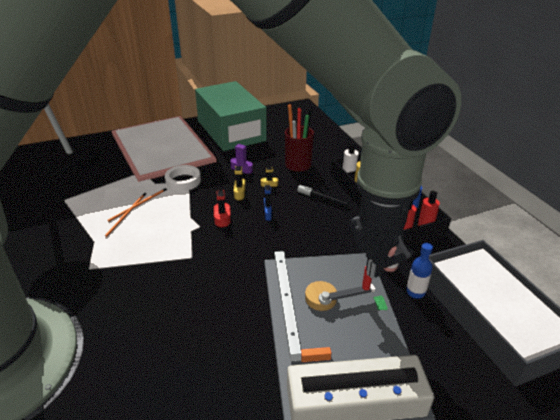

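send_rows --series "0 0 0 0 -20 0 0;0 0 0 0 -50 0 0;0 0 0 0 -85 0 0;0 0 0 0 -120 0 0;0 0 0 0 -145 0 0.3;0 0 0 0 -145 0 1;0 0 0 0 -145 0 1;0 0 0 0 -145 0 1"

```text
clock: 5.7
position: [0.6483, -0.1211, 0.2153]
tool_rot: [-1.572, 0.0, -1.287]
force: [-1.0, -0.5, -0.9]
grip_width: 0.0482
```

Run:
```python
from h import *
s=monitor.observe();print(s['position'],s['force'],s['clock'],abs(s['qd']).max())
W=cams.get_calibration('wrist');a=cams.grab_frame('wrist');i=a[:,:,::-1];cv2.imwrite('pics/w6.png',i)
print(W['origin'].tolist(),W['attitude'].tolist())
print(blobs(a,(0,180,80),(3,255,255)),blobs(a,(50,120,60),(75,255,255)))
g=onz(W,blobs(a,(50,120,60),(75,255,255))[0][1],.012);print('green',loc(g))
cv2.imwrite('pics/c6b.png',cv2.resize(i[120:300,180:380],None,fx=4,fy=3.3,interpolation=cv2.INTER_CUBIC))
```

```text
[ 0.64829537 -0.12106316  0.2153323 ] [-1.00023663 -0.5242538  -0.86358076] 5.7 0.015795233748725605
[0.7118607073646844, -0.10294363397692975, 0.3734229945882425] [2.872946369707968, 0.0012489938738227124, -1.2867477320207639]
[([255, 166, 21, 28, 425], [265.5, 180.0])] [([281, 135, 38, 33, 646], [299.0, 150.8])]
green [0.10631362 0.00078448]
```

View pics/c6b.png

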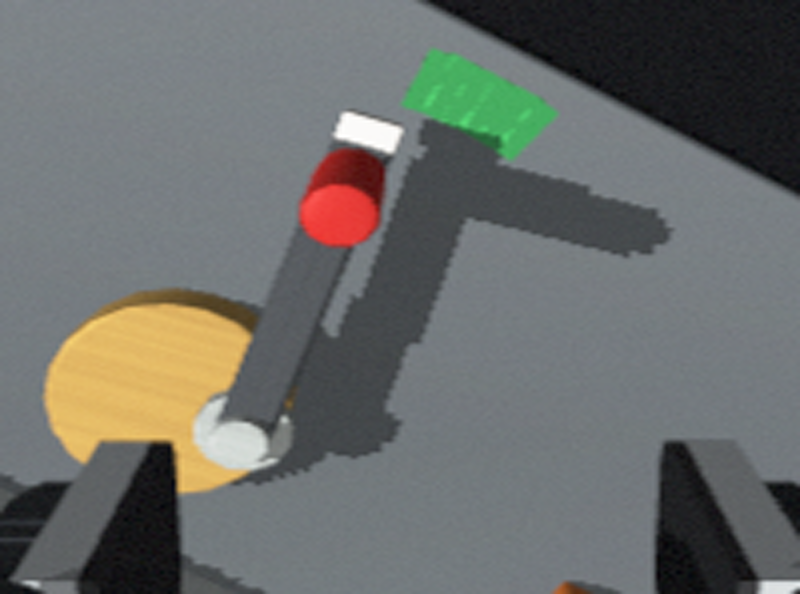

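Run:
```python
from h import *
W=cams.get_calibration('wrist');W['origin']=np.array([0.7118607073646844, -0.10294363397692975, 0.3734229945882425]);W['attitude']=np.array([2.872946369707968, 0.0012489938738227124, -1.2867477320207639])
for u,z in(((265.2,184.5),.095),((272.2,160),.042),((238.5,253.5),.048)):
    l=loc(onz(W,u,z));print(u,l,np.linalg.norm(l),np.arctan2(l[1],l[0]))
S=cams.get_calibration('scene');i=cams.grab_frame('scene')
print([onz(S,(u),.022) for u in((361,316),(384,282))])
s=monitor.observe();p=np.array([.65,-.1,0]);print(s['position'])
```

```text
(265.2, 184.5) [0.07870332 0.01718172] 0.08055696365027519 0.21493767310594902
(272.2, 160) [0.08977811 0.01957943] 0.09188831984853144 0.21472476458643572
(238.5, 253.5) [-0.00010191  0.00218693] 0.0021893018119427277 1.617360806352971
[array([0.63822385, 0.33894708, 0.022     ]), array([0.5570337 , 0.34872058, 0.022     ])]
[ 0.64822204 -0.12104523  0.21480883]
```

send_rows --series "0 0 0 -14 20 6 1;0 0 0 -14 50 6 1;0 0 0 -14 85 6 1;0 0 0 -14 115 6 1;0 0 0 -14 135 6 1;0 0 0 -14 144 6 1;0 0 0 -14 144 6 1;0 0 0 -14 144 6 0;0 0 0 -14 144 6 0;0 0 0 -14 144 6 0;0 0 0 -14 144 6 0;0 0 0 -14 144 6 0;0 0 0 -14 144 6 0;0 0 0 -10 144 4.2 0;0 0 0 -6 144 2.3 0;0 0 0 -2 144 0.4 0;0 0 0 2 144 -1.5 0;0 0 0 2 144 -1.5 0;0 0 0 2 144 -1.5 0;0 0 0 2 144 -1.5 0"

```text
clock: 7.47
position: [0.6487, -0.1234, 0.073]
tool_rot: [-1.569, -0.0, -1.287]
force: [1.4, 0.2, 5.5]
grip_width: 0.0131
```

Run:
```python
from h import *
s=monitor.observe();l=loc(s['position']);print(s['position'],l,np.arctan2(l[1],l[0]),s['force'],s['grip_width'],abs(s['qd']).max())
```

```text
[ 0.64873272 -0.12344085  0.07295504] [ 0.08124458 -0.00056871] -0.0069999155452713955 [1.39788875 0.18115102 5.53626156] 0.013082385414693937 0.0026358347857611576
```

Gripped at 13 mm with the lever at about -0.01 rad. Now I'll hold, open in place and lift.

send_rows --series "0 0 0 0 0 0 0;0 0 0 0 0 0 0;0 0 0 0 0 0 1;0 0 0 0 0 0 1;0 0 0 0 0 0 1;0 0 0 0 0 0 1;0 0 0 0 0 0 1;0 0 0 0 0 0 1;0 0 0 0 -20 0 1;0 0 0 0 -50 0 1;0 0 0 0 -90 0 1;0 0 0 0 -125 0 1;0 0 0 0 -145 0 1;0 0 0 0 -145 0 1;0 0 0 0 -145 0 1"

```text
clock: 8.72
position: [0.6484, -0.1236, 0.2183]
tool_rot: [-1.569, -0.001, -1.287]
force: [-0.5, -0.8, -0.1]
grip_width: 0.0853
```

Run:
```python
from h import *
s=monitor.observe();print(s['position'],s['force'],s['clock'],abs(s['qd']).max())
W=cams.get_calibration('wrist');a=cams.grab_frame('wrist');i=a[:,:,::-1];cv2.imwrite('pics/w7.png',i)
np.savez('W7.npz',**W)
cv2.imwrite('pics/c7.png',cv2.resize(i[120:300,180:380],None,fx=4,fy=3.3,interpolation=cv2.INTER_CUBIC))
```

```text
[ 0.64838125 -0.12363308  0.21826702] [-0.51782587 -0.81171919 -0.14530996] 8.7167 0.03618642995627308
```

View pics/c7.png

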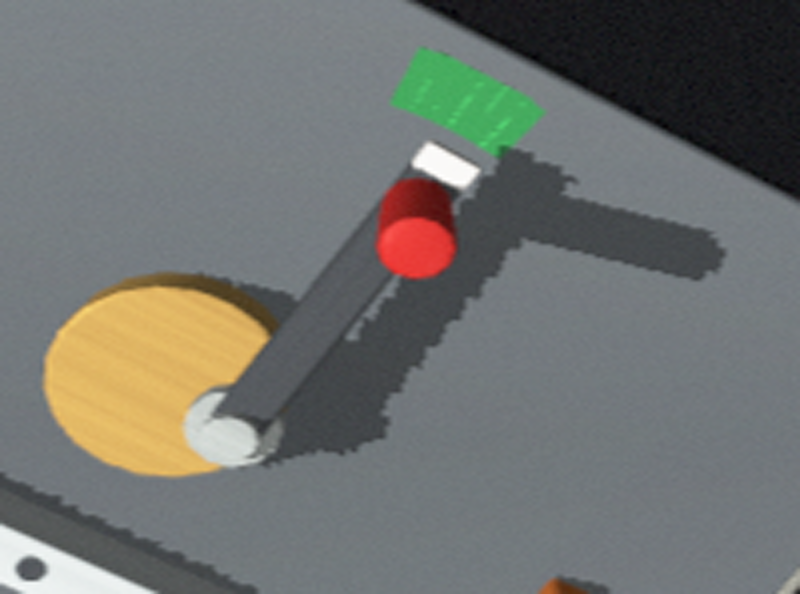

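Run:
```python
from h import *
W=dict(np.load('W7.npz'))
for u,z in(((284,194.8),.095),((291.5,169.7),.042),((236.5,251),.048)):
    l=loc(onz(W,u,z));print(u,l,np.linalg.norm(l),np.arctan2(l[1],l[0]))
s=monitor.observe();print(s['position'])
S=cams.get_calibration('scene');print([onz(S,u,.0) for u in((361,322),)])
# move to gauge above
y=-1.28699856; tx=np.array([np.cos(y),np.sin(y)]);tz=np.array([-np.sin(y),np.cos(y)])
d=np.array([.546,.332])-s['position'][:2];print(tx@d*1000,tz@d*1000)
```

```text
(284, 194.8) [ 0.0797725  -0.00180724] 0.07979297181132536 -0.02265107359666821
(291.5, 169.7) [ 0.09216019 -0.00214318] 0.09218510718016223 -0.02325072938973987
(236.5, 251) [0.00129828 0.00237236] 0.002704375690805284 1.0700639333343227
[ 0.64778426 -0.12354948  0.21692758]
[array([0.63470245, 0.34062915, 0.        ])]
-465.8269825308153 29.84266477480356
```

send_rows --series "0 0.06 0 -39 0 3 1;0 0.12 0 -78 0 5 1;0 0.18 0 -117 0 8 1;0 0.24 0 -156 0 10 1;0 0.3 0 -195 0 13 1;0 0.36 0 -234 0 15 1;0 0.42 0 -273 0 18 1;0 0.48 0 -312 0 20 1;0 0.545 0 -351 0 23 1;0 0.545 0 -390 0 25 1;0 0.545 0 -425 0 28 1;0 0.545 0 -450 0 29 1;0 0.545 0 -466 0 30 1;0 0.545 0 -466 0 30 1;0 0.545 0 -466 0 30 1;0 0.545 0 -466 0 30 1;0 0.545 0 -466 0 30 1"

```text
clock: 10.18
position: [0.5467, 0.3308, 0.2167]
tool_rot: [-1.571, -0.001, -1.834]
force: [0.3, 0.0, -0.4]
grip_width: 0.0853
```

Run:
```python
from h import *
s=monitor.observe();print(s['position'],s['tool_rot'],s['clock'],abs(s['qd']).max())
W=cams.get_calibration('wrist');a=cams.grab_frame('wrist');i=a[:,:,::-1];cv2.imwrite('pics/w8.png',i)
np.savez('W8.npz',**W);np.savez('S8.npz',p=s['position'],r=s['tool_rot'])
print(blobs(a,(22,100,60),(33,255,255)))
```

```text
[0.5466994  0.3307868  0.21668588] [-1.57108516e+00 -1.03457807e-03 -1.83365996e+00] 10.1833 0.004792569186365848
[([247, 69, 21, 51, 698], [257.3, 93.9]), ([253, 162, 68, 42, 1462], [285.7, 178.3])]
```

View pics/w8.png

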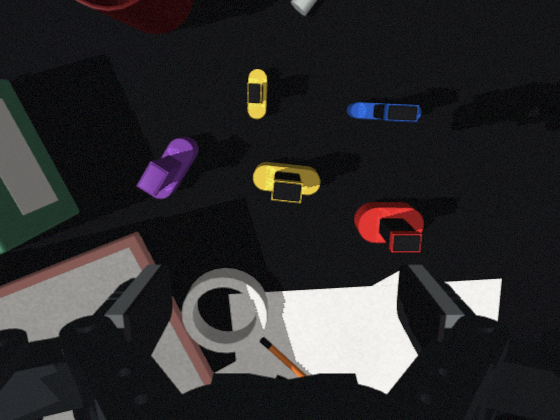

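Run:
```python
from h import *
W=dict(np.load('W8.npz'));i=cv2.imread('pics/w8.png')
cv2.imwrite('pics/c8.png',cv2.resize(i[150:215,240:335],None,fx=8,fy=8,interpolation=cv2.INTER_CUBIC))
```

```text
(no output)
```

View pics/c8.png

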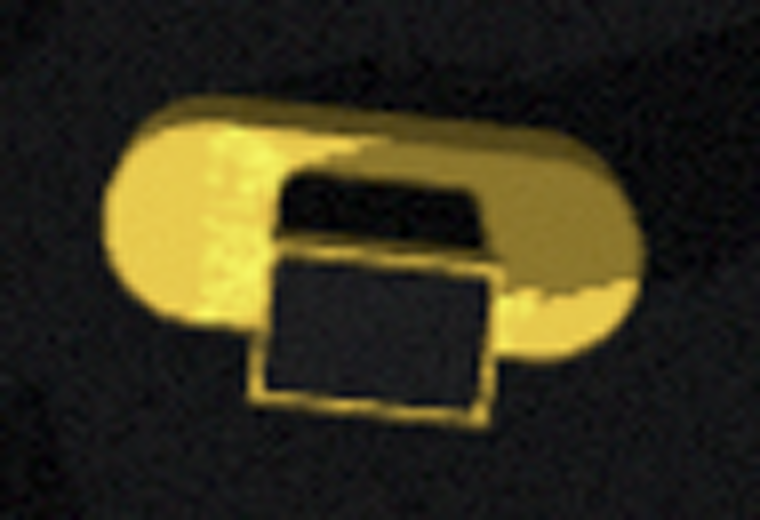

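Run:
```python
from h import *
W=dict(np.load('W8.npz'));s=np.load('S8.npz')
f=lambda c,z:onz(W,(c[0]/8+240,c[1]/8+150),z)
C=[f(c,.072) for c in((272,243),(503,266),(490,425),(250,402))]
print('sides',[np.linalg.norm(C[k]-C[(k+1)%4])*1000 for k in range(4)])
for a,b in((C[0],C[1]),(C[3],C[2]),(f((190,325),.022),f((545,360),.022))):
    d=b-a;print('yaw',np.arctan2(d[1],d[0]))
p=np.mean(C,0);print('tab',p)
S=monitor.observe();T=rpy(S['tool_rot']);print(S['position'],(T.T@(p-S['position'])*1000).round(1))
e0=f((105,220),.022);e1=f((645,250),.022);print('len',np.linalg.norm(e1-e0),(e0+e1)/2)
```

```text
sides [np.float64(23.707564333192643), np.float64(16.8413439540652), np.float64(24.97572356242056), np.float64(16.903928025118006)]
yaw -1.9346305620164672
yaw -1.9322962059046427
yaw -1.9344647512846458
tab [0.54174598 0.3285557  0.072     ]
[0.54680051 0.3308752  0.21690124] [  3.5 144.9  -4.3]
len 0.064216894449657 [0.54221579 0.32839242 0.022     ]
```

send_rows --series "0 0.1 0 3.5 35 -4.3 1;0 0.1 0 3.5 70 -4.3 1;0 0.1 0 3.5 105 -4.3 1;0 0.1 0 3.5 135 -4.3 1;0 0.1 0 3.5 158 -4.3 1;0 0.1 0 3.5 172 -4.3 1;0 0.1 0 3.5 172 -4.3 1;0 0.1 0 3.5 172 -4.3 1;0 0.1 0 3.5 172 -4.3 0;0 0.1 0 3.5 172 -4.3 0;0 0.1 0 3.5 172 -4.3 0;0 0.1 0 3.5 172 -4.3 0;0 0.1 0 3.5 172 -4.3 0;0 0.1 0 3.5 172 -4.3 0;0 0.1 0 3.5 172 -4.3 0" --force 50

```text
clock: 11.48
position: [0.5416, 0.3301, 0.046]
tool_rot: [-1.57, 0.001, -1.932]
force: [-1.7, -1.6, 9.4]
grip_width: 0.0226
```

Run:
```python
from h import *
s=monitor.observe();print(s['position'],s['tool_rot'],s['force'],s['grip_width'])
a=cams.grab_frame('wrist');cv2.imwrite('pics/w9.png',a[:,:,::-1])
```

```text
[0.54156709 0.3300589  0.04596984] [-1.57034672e+00  5.95151341e-04 -1.93214238e+00] [-1.71629144 -1.64574073  9.38804716] 0.022574685449933185
```

View pics/w9.png

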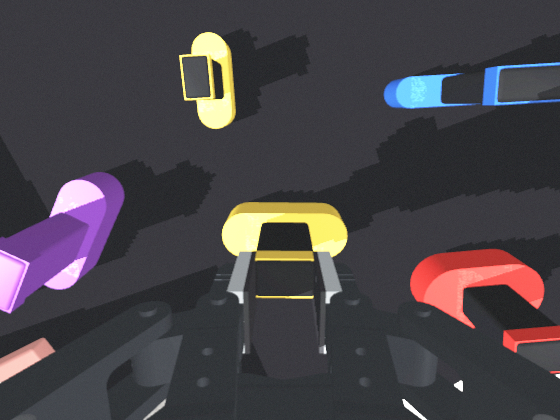

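send_rows --series "0 0 0 0 -20 0 0;0 0 0 0 -50 0 0;0 0 0 0 -85 0 0;0 0 0 0 -105 0 0;0 -0.02 0 30 -105 12 0;0 -0.04 0 65 -105 26 0;0 -0.06 0 100 -105 41 0;0 -0.08 0 135 -105 55 0;0 -0.1 0 170 -105 70 0;0 -0.1 0 205 -105 84 0;0 -0.1 0 240 -105 99 0;0 -0.1 0 270 -105 111 0;0 -0.1 0 290 -105 119 0;0 -0.1 0 304 -105 125.4 0;0 -0.1 0 304 -105 125.4 0;0 -0.1 0 304 -105 125.4 0;0 -0.1 0 304 -105 125.4 0;0 -0.1 0 304 -105 125.4 0"

```text
clock: 13.03
position: [0.5511, 0.0023, 0.1502]
tool_rot: [-1.571, 0.0, -1.831]
force: [-0.2, -0.4, -2.4]
grip_width: 0.0223
```

Run:
```python
from h import *
s=monitor.observe();print(s['position'],s['tool_rot'],loc(s['position']),s['force'],s['grip_width'],abs(s['qd']).max())
W=cams.get_calibration('wrist');a=cams.grab_frame('wrist');cv2.imwrite('pics/w10.png',a[:,:,::-1]);np.savez('W10.npz',**W)
```

```text
[0.55110205 0.00231846 0.15020106] [-1.57095376e+00  3.25259630e-04 -1.83068163e+00] [-0.04550247  0.09577618] [-0.15317796 -0.44478723 -2.43466077] 0.022266991558948297 0.0039055061453932144
```

View pics/w10.png

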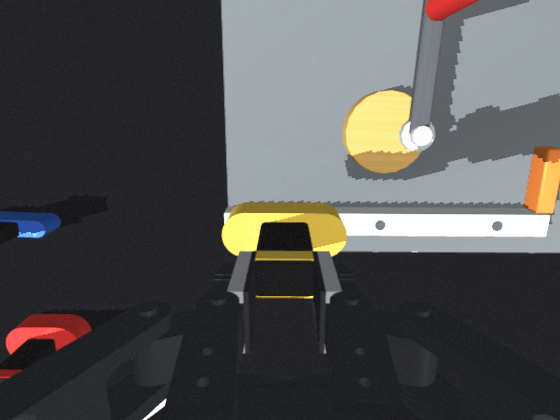

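Run:
```python
from h import *
W=dict(np.load('W10.npz'));i=cv2.imread('pics/w10.png');g=cv2.cvtColor(i,cv2.COLOR_BGR2GRAY).astype(float)
P=[]
for c in range(350,525,12):
    col=g[195:232,c]; d=np.diff(col); r=195+np.argmax(d)+.5+.0
    P.append(loc(onz(W,(c,r+.5),.032))*1000)
P=np.array(P);print(P.round(1)); print(np.polyfit(P[:,1],P[:,0],1))
cv2.imwrite('pics/c10.png',cv2.resize(i[130:260,215:415],None,fx=4,fy=4,interpolation=cv2.INTER_CUBIC))
cv2.imwrite('pics/c10b.png',cv2.resize(i[140:260,480:560],None,fx=5,fy=5,interpolation=cv2.INTER_CUBIC))
```

```text
[[-60.1  45. ]
 [-60.   35.8]
 [-60.8  26.6]
 [-60.8  17.5]
 [-60.8   8.3]
 [-60.8  -0.8]
 [-60.8 -10. ]
 [-60.8 -19.1]
 [-60.8 -28.2]
 [-60.7 -37.4]
 [-60.7 -46.5]
 [-60.7 -55.7]
 [-73.6 -66.7]
 [-60.7 -74. ]
 [-61.5 -83.2]]
[ 3.08399519e-02 -6.09810626e+01]
```

View pics/c10.png

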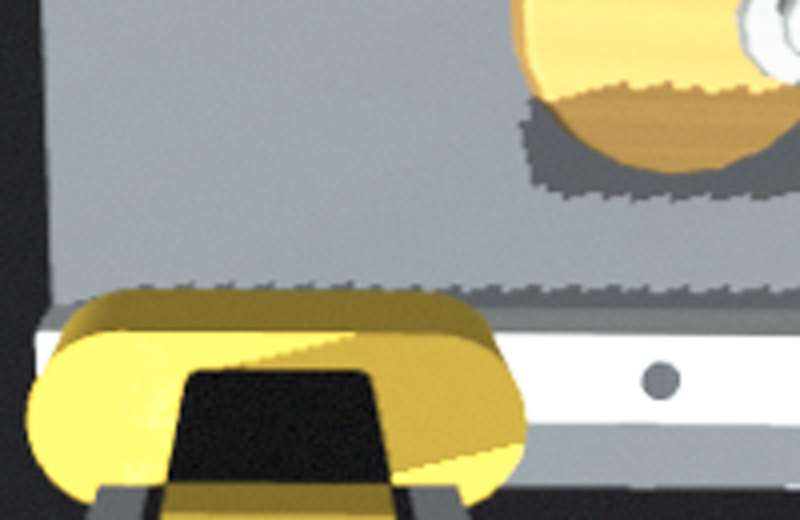

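Run:
```python
from h import *
W=dict(np.load('W10.npz'))
f=lambda c,z:print(c,(loc(onz(W,(c[0]/4+215,c[1]/4+130),z))*1000).round(1))
f((130,331),.1262);f((360,332),.1262);f((430,335),.1262);f((150,290),.1042);f((420,292),.1042)
f((27,420),.1262);f((527,425),.1262)
print('disc lowest');f((675,172),.032)
```

```text
(130, 331) [-32.5 113.5]
(360, 332) [-32.6  84.6]
(430, 335) [-32.9  75.8]
(150, 290) [-32.9 112.8]
(420, 292) [-33.2  75.1]
(27, 420) [-44.3 127. ]
(527, 425) [-44.9  63.1]
disc lowest
(675, 172) [-29.2  21.4]
```

send_rows --series "0 0 0 0 25 0 0;0 0 0 0 50 0 0;0 0 0 0 70 0 0;0 0 0 0 80 0 0;0 0 0 0 85 0 0;0 0 0 0 88 0 0;0 0 0 0 90 0 0;0 0 0 0 91 0 0;0 0 0 0 92 0 0;0 0 0 0 92 0 0;0 0 0 0 92 0 0;0 0 0 0 92 0 0"

```text
clock: 14.08
position: [0.5513, 0.0013, 0.0585]
tool_rot: [-1.57, 0.0, -1.832]
force: [0.4, -0.7, -1.5]
grip_width: 0.0221
```

Run:
```python
from h import *
s=monitor.observe();print(s['position'],s['tool_rot'],loc(s['position']),s['force'],s['grip_width'],abs(s['qd']).max())
a=cams.grab_frame('wrist');cv2.imwrite('pics/w11.png',a[:,:,::-1])
```

```text
[0.55129607 0.0012655  0.05851655] [-1.57039003e+00  1.78143827e-04 -1.83208813e+00] [-0.0450436   0.09480881] [ 0.38427768 -0.70195666 -1.4581526 ] 0.022075360738022645 0.001612479379182598
```

View pics/w11.png

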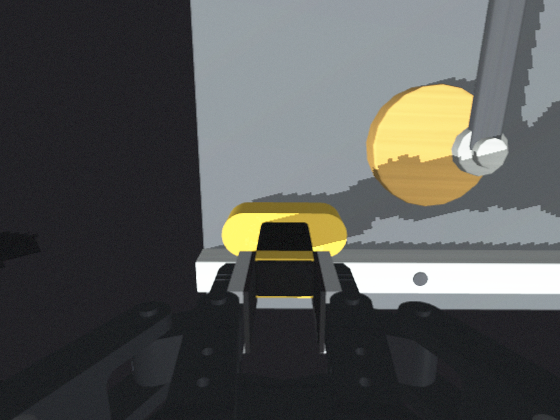

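Run:
```python
from h import *
W=cams.get_calibration('wrist')
i=cv2.imread('pics/w11.png');cv2.imwrite('pics/c11.png',cv2.resize(i[190:320,190:390],None,fx=4,fy=4,interpolation=cv2.INTER_CUBIC))
w=lambda x,y,z:proj(W,[*(R@np.array([x,y])/1000+t),z]).round(1)
print('fence top',w(-60,40,.032),w(-60,130,.032),'fence foot',w(-60,40,.012))
print('gauge front top',w(-33,95,.0345),'front bottom',w(-33,95,.0125),'back',w(-57,95,.0345),'ends',w(-45,127,.0345),w(-45,63,.0345))
```

```text
fence top [386.6 262.4] [216.2 262.4] fence foot [377.6 248.3]
gauge front top [282.4 214.7] front bottom [282.6 203.5] back [282.4 259. ] ends [219.8 237.2] [345.  237.2]
```

View pics/c11.png

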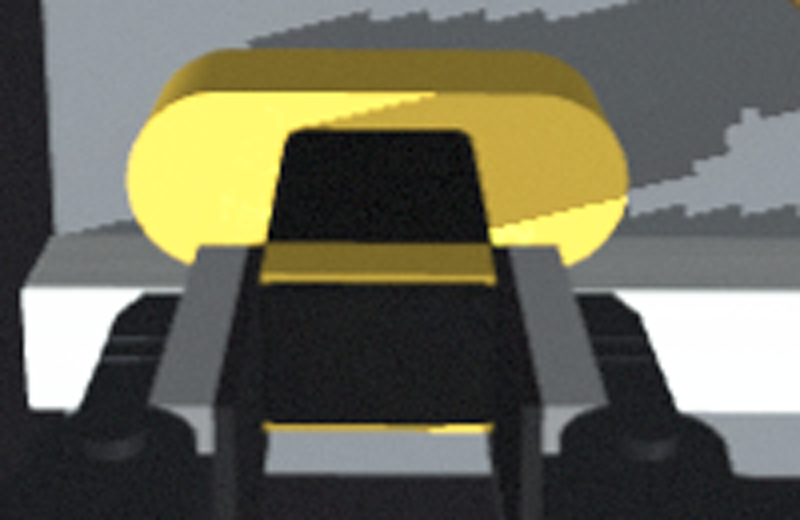

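send_rows --series "0 0 0 8 0 0 0;0 0 0 17 0 0 0;0 0 0 26 0 0 0;0 0 0 35 0 0 0;0 0 0 43 0 0 0;0 0 0 51 0 0 0;0 0 0 59 0 0 0;0 0 0 67 0 0 0;0 0 0 75 0 0 0;0 0 0 80 0 0 0;0 0 0 80 0 0 0"

```text
clock: 15.05
position: [0.5301, -0.0774, 0.0582]
tool_rot: [-1.571, -0.0, -1.833]
force: [-0.4, -0.7, -1.6]
grip_width: 0.0223
```

Run:
```python
from h import *
s=monitor.observe();print(s['position'],s['tool_rot'],loc(s['position']),s['force'],s['moment'],s['grip_width'])
a=cams.grab_frame('wrist');cv2.imwrite('pics/w12.png',a[:,:,::-1])
```

```text
[ 0.53010032 -0.07739323  0.05820333] [-1.57088951e+00 -4.36991680e-04 -1.83348371e+00] [-0.0452483   0.01334463] [-0.37793099 -0.6700308  -1.57258203] [-0.01229892  0.00555491 -0.0295762 ] 0.02229374825199595
```

View pics/w12.png

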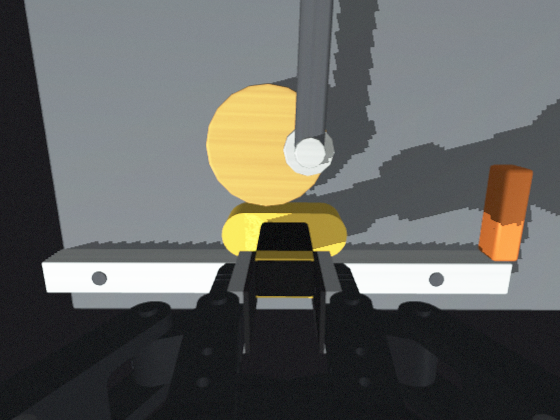

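send_rows --series "0 0 0 8 0 0 0;0 0 0 16 0 0 0;0 0 0 24 0 0 0;0 0 0 32 0 0 0;0 0 0 40 0 0 0;0 0 0 48 0 0 0;0 0 0 56 0 0 0;0 0 0 63 0 0 0;0 0 0 68 0 0 0;0 0 0 70 0 0 0;0 0 0 70 0.5 0 0;0 0 0 70 1 0 0;0 0 0 70 1 0 0"

```text
clock: 16.18
position: [0.5128, -0.1444, 0.058]
tool_rot: [-1.57, -0.001, -1.832]
force: [-4.9, -5.8, 15.6]
grip_width: 0.0225
```

Run:
```python
from h import *
s=monitor.observe();print(s['position'],s['tool_rot'],loc(s['position']),s['force'],s['moment'],s['grip_width'])
a=cams.grab_frame('wrist');cv2.imwrite('pics/w13.png',a[:,:,::-1])
```

```text
[ 0.51276058 -0.14440034  0.05796696] [-1.56959840e+00 -6.75508100e-04 -1.83249509e+00] [-0.04473058 -0.05586774] [-4.88290572 -5.78612232 15.64379939] [-1.41474473  1.0365412  -0.00695652] 0.02252171441107577
```

View pics/w13.png

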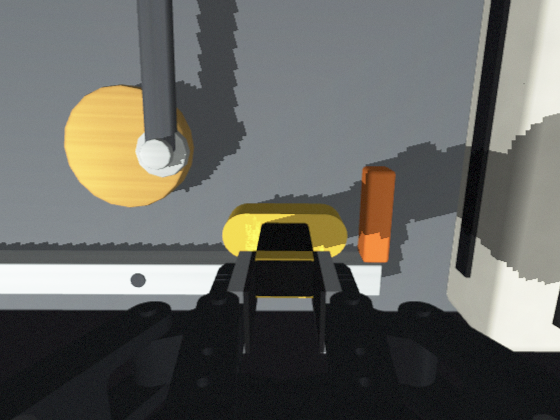

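send_rows --series "0 0 0 0 -0.6 0 0;0 0 0 0 -0.6 0 0;0 0 0 0 -0.6 0 0.3;0 0 0 0 -0.6 0 0.6;0 0 0 0 -0.6 0 0.7;0 0 0 0 -0.6 0 0.7;0 0 0 0 -0.6 0 0.7;0 0 0 0 -0.6 0 0.7;0 0 0 0 -10 0 0.7;0 0 0 0 -30 0 0.7;0 0 0 0 -60 0 0.7;0 0 0 0 -100 0 0.7;0 0 0 0 -140 0 0.7;0 0 0 0 -160 0 0.7;0 0 0 0 -160 0 0.7;0 0 0 0 -160 0 0.7;0 0 0 0 -160 0 0.7"

```text
clock: 17.65
position: [0.512, -0.1435, 0.217]
tool_rot: [-1.571, 0.0, -1.832]
force: [0.6, 0.2, -0.4]
grip_width: 0.0598
```

Run:
```python
from h import *
s=monitor.observe();print(s['position'],s['force'],s['grip_width'],s['clock'])
W=cams.get_calibration('wrist');a=cams.grab_frame('wrist');cv2.imwrite('pics/w14.png',a[:,:,::-1]);np.savez('W14.npz',**W)
cv2.imwrite('pics/s14.png',cams.grab_frame('side')[:,:,::-1])
```

```text
[ 0.51202523 -0.14354234  0.21703908] [ 0.61477904  0.16989924 -0.38355798] 0.05981056867769391 17.65
```

View pics/w14.png

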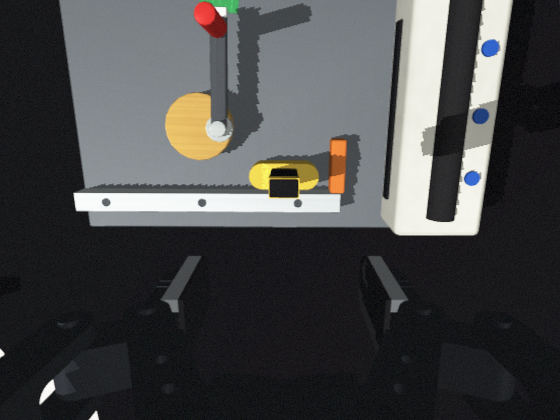

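View pics/s14.png

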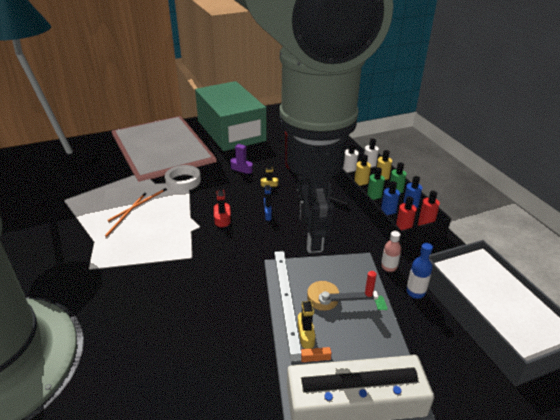

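Run:
```python
from h import *
W=dict(np.load('W14.npz'))
print('tab',loc(onz(W,(284,187),.084)),'ends',loc(onz(W,(249.5,176),.034)),loc(onz(W,(318.5,178),.034)))
l=loc(onz(W,(205,14.5),.095));print('post',l,np.linalg.norm(l),np.arctan2(l[1],l[0]))
```

```text
tab [-0.04333208 -0.05576679] ends [-0.04399322 -0.02412568] [-0.04586925 -0.08738043]
post [ 0.07811461 -0.00250516] 0.07815476656778782 -0.03205934688439563
```

The gauge stands at x≈-44, y≈-56 and is aligned with the fence. The lever is at about -0.03 rad and the arm is clear, so I'm handing in.

Run:
```python
from workcell import bot,monitor
print(bot.job_done(), monitor.observe()['clock'])
```

```text
the job is handed in; nothing more can be done
the job is handed in; nothing more can be done
```

I set the lever on the green band and slid the larger yellow gauge along the fence, past the roller, to just short of the orange stop. I then handed the job in at about 18 s.

**Last checks, from the wrist camera:**

| Check | Measured | Allowed |
|---|---|---|
| Lever angle | about -0.03 rad | ±0.22 rad |
| Gauge centre x | about -44 mm | -58 to -20 mm |
| Gauge centre y | about -56 mm | -75 to -30 mm |
| Gauge angle to the fence | about 0.03 rad | 0.3 rad |

The gauge looked upright, and the gripper was open and clear, about 0.2 m up. During the slide there was no sideways contact force halfway, with the gauge in the gap. At the end it rested on the deck with about 16 N pressing down before release.

**What went wrong:** after the first lever setting I sent a wrong row, a stray sideways shift with the jaws closed.
- The fingers slipped off the post, and the wrist force read about 40 N just afterwards.
- The lever was left at about 0.215 rad, right on the edge of the limit.
- I regripped the post and reset the lever to about -0.02 rad before touching the gauge.
- I can't tell whether that slip broke the 40 N contact limit. That limit applies to the arm and gripper body; as far as I could see, only the fingers touched the post.

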